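# Press open the touch-latch door of the dive-hut wall cabinet

### The job

The right-hand door of the coconut-wood wall cabinet is shut on a push-to-open catch. With the fingertips press it gently inwards near its free edge until the catch lets go, take the fingers away so that it springs ajar, then put the closed fingers behind that edge and push the door wide open, about square to the cabinet front. Do not pinch, force or fling the door, and leave the half-open left-hand door and the things on the shelf as they are.

Things in the scene. Friction and masses are not known exactly. Their poses are not given: they have to be found in the camera images.
- cabinet: Fixed dark wood cabinet 392 mm wide, 148 deep, 50 to 335 mm above the table, on a plank partition 387 mm high; a bamboo shelf below it, its top 60 mm below the table. Two plain doors; left and right as seen facing them. Origin: at table height, mid front, in the plane of the shut doors' outer faces; x points into the cabinet, y to the left-hand door, z up. Carcass front edge at x = 24 mm.
- right_door (a joint): Right-hand door angle: 0 shut, positive open, to 1.75; pushes in to a stop at -0.038. The catch lets go at about -0.015 (3 mm at the free edge), at about 4 N near that edge. As the fingers back off, a sprung plunger drives the door out to 0.4 or a little more; hinge friction keeps it where it is left. Once let go, the catch does not hold again.
- right_door_press (a point): A good place to press: on the right-hand door's outer face, 25 mm from its free edge, 30 mm below its top. Turns with the door: x points through it from outer to inner face, y from hinge to free edge, z up. The door is 193 mm wide, 281 high, 16 thick, 0.35 to 0.7 kg, top edge 333 mm above the table.
- right_door_hinge (a point): On the right-hand door's upright hinge line, at its right-hand side, level with the door's top edge; the line lies in the door's inner face, at x = 16 mm, y = -195 mm in the cabinet frame. Axes as for right_door_press. The catch's plunger, 12 mm thick, sticks out of the cabinet behind the ajar door 110 mm from this line, 148 mm below the door's top.
- left_door (a joint): Angle of the left-hand door, hinged at its left-hand side, 0 shut, positive open; it starts half open. The door has the same size as the right-hand one.
- left_door_corner (a point): The upper free corner of the left-hand door, at mid-thickness.
- mask: Navy diving mask, 116 by 166 mm, 68 mm high, lying on the shelf lenses up; origin at the centre of its underside.
- snorkel: Lime-green snorkel tube, 22 mm thick and about 360 mm long with a J bend, lying along the shelf; origin under the middle of its straight part.
- opener: Flat stainless steel bottle opener, 153 mm long, 5 mm thick, lying on the shelf; origin at the middle of its underside.
- jar: Glass jar of shells with a cork lid, 64 mm in diameter, 86 mm high, standing on the shelf; origin at the centre of its underside.

How it is judged:
By the outcome, as a careful person would: the job done as asked, in the order asked, and still so for the second after the job is handed in, with the robot touching nothing.
It also fails if it takes over 51 s, if anything falls off the work surface, if the arm or the gripper's body presses on something with over 40 N, if the wrist force passes 120 N, or if a joint passes its speed limit or range.

### The arm

A 6-joint arm with a two-finger parallel gripper is mounted at the origin on the work surface. World frame = base frame: x ahead of the robot, y to its left, z up, the work surface at z = 0. Lengths are in mm, angles in rad, forces in N, time in s.
With the tool pointing down it reaches from about 275 to 750 mm from the base axis. Payload 10.2 kg.
Tool frame: the origin (TCP) lies midway between the tips of the shut fingers; the grasp point (between the pads) lies 19 mm behind it (ctrl.grasp_offset is the distance from the TCP to the grasp point, in mm); z points along the fingers, y is the line along which they close (so a half turn about z gives the same grasp; the last joint's range is limited). The gripper opens to 85 mm and grips with 20 to 120 N. Pads are 22 mm wide; open, the fingers measure 114 mm over their backs; the gripper's body (76 mm by 85 mm) begins 54 mm behind the grasp point. The pads swing forward as they close: fully open they stand 13 mm farther back than shut.
Start: joints at [1.104, 0.313, 1.498, -0, 1.331, -0.223], TCP at [126.743, 509.477, 231.294] pointing down, gripper open.
Joint ranges: [-2.94, 2.94], [-0.97, 2.17], [0.19, 2.56], [-1.23, 4.37], [0.02, 3.11], [-2.88, 2.88]. Speed limits (rad/s): [2.39, 2.39, 3.01, 3.14, 3.14, 3.14].

### API

Orientations are given as a unit quaternion [w, x, y, z].
In Python, from rig import ctrl, viewer, models gives the robot as it stands. The module is installed in compiled form; this text tells all that it offers.
- The arm moves only by the shell command python3 -m pendant 'ROWS' [OPENING] [FORCE]. ROWS is text: rows parted by semicolons, each of 4 numbers parted by spaces: the shift along the tool's x, y, z in m, then the turn about the tool's z in rad. In form: x y z yaw; .... A call has 1 to 10 rows; each row shifts and turns the commanded pose from where the row before left it, along the tool's axes as they then stand; what a row does not reach is not made up. A row lasts 1/8 s, in which the tool goes at most 62.5 mm and 10.7 degrees, less where a joint would pass 70% of its speed; a pose out of reach is approached as far as the arm can. A call is refused whole if a number of a shift passes 0.0625 or a number of a turn 0.188, either way. A call with a gripper value outside its range is refused whole. OPENING is the opening, from 0 (shut) to 1 (fully open), set as the call begins (- or left out, the last holds). The fingers move at their own pace and stop on an object; FORCE is the grip in N (left out, the last holds). Time passes only in rows, so rows that do not move let the fingers close. It gives the time, the measured TCP pose, the force, the opening and the grip force at its end, in the units of the state.
- ctrl.sense(): the state, without advancing time (a new reading comes with each control period).
- viewer.capture(name): name is "scene" or "top" or "wrist"; returns a dict with "color" (420x560x3 uint8, red, green, blue), "vertical_fov" (degrees; the focal length in pixels is half the picture's height over the tangent of half this angle, whatever the lens; pixels are square), "cx", "cy" (the principal point, pixels), "pose" (4x4, takes a point from camera to world coordinates). Camera axes: x right, y down, z forward; pixel columns grow to the right and rows downward; lengths in mm; the calibration is good to about 2 mm. A picture is of the moment at which its call begins. There is no depth.
- ctrl.finish_job(): hands the job in; it is judged then, once.
Trained networks look in the newest picture that a camera, given by its name, has taken for a name from the list of things; names that differ only in an ending like _2 or _b are one class to them, and where a whole thing is asked for, a point or a joint stands for the part that bears it (a point fixed in the world has none). Each returns a list of dicts, best first, with "p" (0 to 1); they miss things now and then, are a little off and sometimes report something else, mostly with a low value. They report only what shows in the picture. A call takes as long as a camera call.
- models.boxes_of(camera, query): "at" ([x, y, z] in mm, in world coordinates, good to about 4 mm: the middle of the surface that is visible of it).
The state is a dict: "time_s": time; "joints": joint angles; "dq": joint speeds; "tau": joint torques, N m; "eef_pos": TCP position; "ee_rot": TCP orientation; "force": force on the tool from outside, world axes, zero at the start; "wrist_torque": the same for the moment, N m; "grip_width": opening from 0.0 (shut) to 1.0 (fully open); "grip_force": force on a finger pad.
Only numpy, scipy, OpenCV 4.12 (cv2) and the standard library are available. Lean on these libraries where they do the work, as an engineer would, in place of code of your own. Each camera call takes 0.05 s, during which the arm holds its last target. There are 200 camera calls.

## Working session

There is one attempt and no reset: what is moved stays moved. The work goes in short steps, Python scripts to look and compute and a shell command to move; the robot and the scene stay as the last step left them, time stands still between calls to the robot, and variables do not carry over. Pictures are saved under pics/ and viewed, at most 10 in all, crops included, and the job is handed in when it is done.

```bash
mkdir -p pics
python3 - <<'E'
from rig import ctrl,viewer,models
import cv2,numpy as np
np.set_printoptions(precision=3,suppress=True)
s=ctrl.sense();print({k:s[k] for k in('time_s','eef_pos','ee_rot','force','grip_width')})
ims=[]
for c in("scene","top"):
    d=viewer.capture(c);ims.append(d["color"][:,:,::-1]);print(c,d["vertical_fov"],d["cx"],d["cy"],d["pose"])
    for q in("cabinet","right_door","right_door_press","right_door_hinge","left_door","left_door_corner","mask","snorkel","jar"):
        print(c,q,[(np.round(r["at"]),round(r["p"],2)) for r in models.boxes_of(c,q)[:2]])
for n,i in zip(("s","t"),ims): cv2.imwrite(f"pics/{n}0.png",i)
E
```

```text
{'time_s': 0.0, 'eef_pos': array([126.61 , 509.241, 230.733]), 'ee_rot': array([-0.   ,  0.122,  0.993, -0.001]), 'force': array([0.236, 0.049, 0.326]), 'grip_width': 1.0015879908812793}
scene 45.205451938740126 278.5499764563367 207.93521020112559 [[   0.372    0.881   -0.291  799.869]
 [   0.928   -0.35     0.125  264.275]
 [   0.009   -0.317   -0.948 1261.54 ]
 [   0.       0.       0.       1.   ]]
scene cabinet [(array([500., 403., 332.]), 0.81)]
scene right_door [(array([564., 317., 307.]), 0.92)]
scene right_door_press [(array([558., 313., 307.]), 0.98)]
scene right_door_hinge [(array([561., 307., 305.]), 0.65)]
scene left_door [(array([360., 226., 259.]), 0.61)]
scene left_door_corner [(array([359., 228., 260.]), 0.81), (array([604., 290., -35.]), 0.42)]
scene mask [(array([669., 386.,   8.]), 0.7)]
scene snorkel [(array([605., 292., -38.]), 0.97)]
scene jar []
top 52.39631017492589 273.32392645578415 203.4879237834879 [[  -0.001   -0.997    0.076  379.136]
 [  -1.       0.002    0.024  373.8  ]
 [  -0.025   -0.076   -0.997 1097.701]
 [   0.       0.       0.       1.   ]]
top cabinet [(array([405., 388., 337.]), 0.76)]
top right_door [(array([545., 319., 334.]), 0.74)]
top right_door_press [(array([544., 321., 332.]), 0.83), (array([407., 387., 337.]), 0.5)]
top right_door_hinge [(array([544., 319., 330.]), 0.62)]
top left_door [(array([348., 228., 287.]), 0.92)]
top left_door_corner [(array([343., 232., 285.]), 0.59)]
top mask []
top snorkel [(array([456., 270., -41.]), 0.6)]
top jar [(array([544., 320., 334.]), 0.18)]
```

View pics/s0.png

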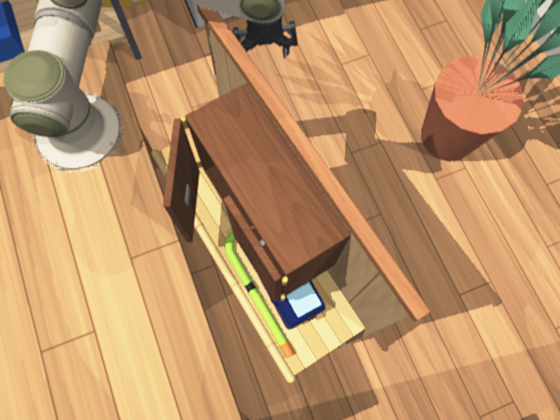

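View pics/t0.png

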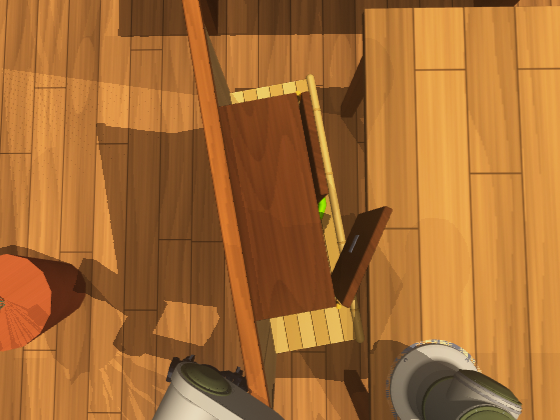

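The cabinet faces world −y. In the top view its carcass corners are at about (217,105), (300,95), (337,300) and (257,320). The right door is the far one, at about (315,145), and the half-open left door is near (365,255). The arm starts behind the partition. I'll zoom in to get accurate corners.

Run:
```python
import cv2
t=cv2.imread("pics/t0.png");s=cv2.imread("pics/s0.png")
cv2.imwrite("pics/tz.png",cv2.resize(t[80:330,200:400],None,fx=2.4,fy=2.4,interpolation=cv2.INTER_CUBIC))
cv2.imwrite("pics/sz.png",cv2.resize(s[70:310,150:370],None,fx=2.5,fy=2.5,interpolation=cv2.INTER_CUBIC))
```

```text
(no output)
```

View pics/tz.png

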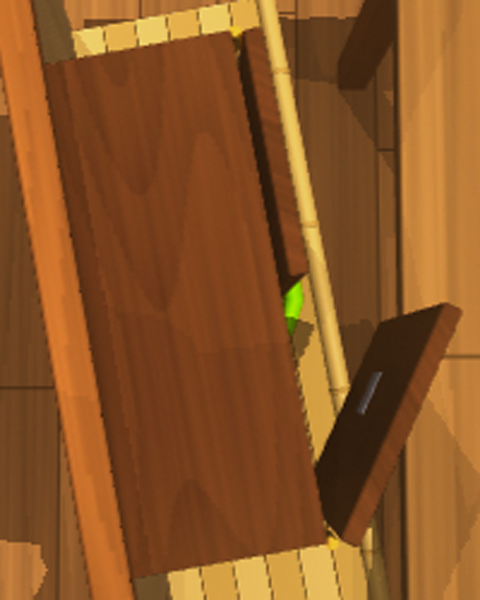

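View pics/sz.png

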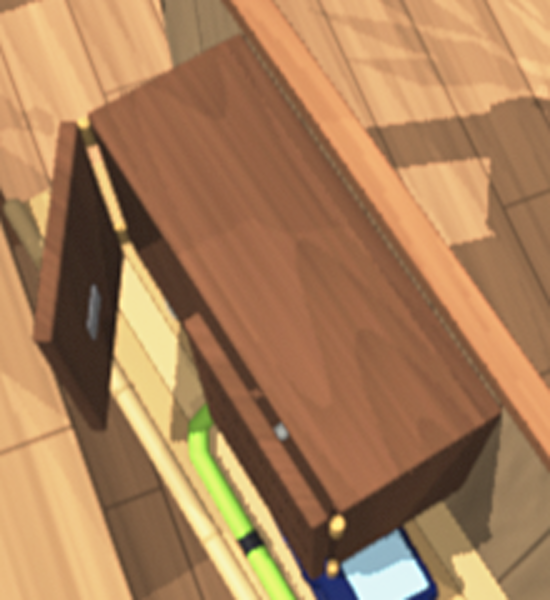

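The carcass top corners are clear in both crops. In the top crop they are at (47,65), (232,33), (327,543) and (133,578). In the scene crop they are at (92,117), (240,38), (500,412) and (335,518). Now I'll fit the cabinet pose to them.

```bash
cat > cal.py <<'E'
import numpy as np
from rig import viewer
def ray(d,u,v,z):
    f=210/np.tan(np.radians(d["vertical_fov"])/2);P=np.array(d["pose"])
    r=P[:3,:3]@[(u-d["cx"])/f,(v-d["cy"])/f,1];t=P[:3,3]
    return t+r*(z-t[2])/r[2]
E
python3 - <<'E'
from cal import *
from scipy.optimize import least_squares
np.set_printoptions(precision=1,suppress=True)
dt=viewer.capture("top");ds=viewer.capture("scene")
T=lambda u,v,z:ray(dt,200+u/2.4,80+v/2.4,z)[:2]
S=lambda u,v,z:ray(ds,150+u/2.5,70+v/2.5,z)[:2]
# order: front-near(left), front-far, back-far, back-near
pt=np.array([T(*p,335) for p in((327,543),(232,33),(47,65),(133,578))])
ps=np.array([S(*p,335) for p in((92,117),(335,518),(500,412),(240,38))])
print(pt);print(ps)
def mod(q):
    c=np.array([[24,196],[24,-196],[q[3],-196],[q[3],196]])
    R=np.array([[np.cos(q[2]),-np.sin(q[2])],[np.sin(q[2]),np.cos(q[2])]])
    return c@R.T+q[:2]
for A in([pt],[ps],[pt,ps]):
    r=least_squares(lambda q:np.concatenate([(mod(q)-a).ravel() for a in A]),[450,300,1.4,150]);print(r.x,np.degrees(r.x[2]),r.cost**.5)
q=r.x
R=np.array([[np.cos(q[2]),-np.sin(q[2])],[np.sin(q[2]),np.cos(q[2])]])
tocab=lambda p:(p-q[:2])@R
for n,p in dict(Dfarout=T(268,28,333),Dnearout=T(305,272,333),Dnearin=T(288,292,333),Ltip=T(462,308,333),Lh=T(358,545,333),rod=T(262,0,-40)).items(): print("top",n,p,tocab(p))
for n,p in dict(Dnearin=S(197,317,333),Dnearout=S(187,322,333),Dfarout=S(312,525,333),Ltip=S(38,340,333),Ltop_h=S(68,122,333)).items(): print("scn",n,p,tocab(p))
print(np.round(R,4),q[:2])
E
```

```text
[[256.1 282.2]
 [638.  349.8]
 [614.3 490.8]
 [230.4 424.1]]
[[261.9 284.9]
 [644.5 346. ]
 [615.5 493.4]
 [236.7 424.5]]
[451.2 292.3   1.7 167.6] 99.93638769317596 2.4295588853252195
[456.2 291.6   1.7 170. ] 99.81749825554007 5.387161069233593
[453.7 292.    1.7 168.8] 99.87659693301642 7.829164376835446
top Dfarout [642.3 322.3] [  -2.5 -191. ]
top Dnearout [455.3 296. ] [ 3.7 -2.3]
top Dnearin [440.4 308.8] [18.9 10.2]
top Ltip [428.1 179.9] [-106.    44.4]
top Lh [254.4 259.3] [  2.  201.9]
top rod [803.3 303.7] [ -48.4 -346.5]
scn Dnearin [457.4 305.3] [12.5 -5.9]
scn Dnearout [458.4 296.7] [ 3.8 -5.4]
scn Dfarout [642.7 328.4] [   3.5 -192.4]
scn Ltip [429.8 184.3] [-102.   42.]
scn Ltop_h [257.9 265.1] [  7.1 197.5]
[[-0.2 -1. ]
 [ 1.  -0.2]] [453.7 292. ]
```

The cabinet origin is at about (454,292), with its x axis at 99.9°. My plan is to shut the fingers, raise them, and turn the tool so its x axis points into the cabinet. Then I'll cross above the partition.

```bash
python3 -m pendant '0 0 -0.032 0; 0 0 -0.032 0; 0 0 -0.032 0.165; 0 0 -0.032 0.165; 0 0 -0.032 0.165; 0 0 -0.032 0.165; 0 0 -0.03 0.165; 0 0 0 0.165; 0 0 0 0.165; 0 0 0 0' 0 40
cat >> cal.py <<'E'
q=np.array([453.7,292.0]);a=np.radians(99.88)
R=np.array([[np.cos(a),-np.sin(a)],[np.sin(a),np.cos(a)]])
def st():
    from rig import ctrl
    from scipy.spatial.transform import Rotation as Ro
    s=ctrl.sense();w=s["ee_rot"];m=Ro.from_quat([w[1],w[2],w[3],w[0]]).as_matrix()
    p=np.array(s["eef_pos"]);f=np.array(s["force"])
    print("t%.2f cab"%s["time_s"],np.round((p[:2]-q)@R,1),"z%.1f"%p[2],"toolx-ex deg %.2f"%(np.degrees(np.arctan2(m[1,0],m[0,0]))-99.88),"Fcab",np.round(f[:2]@R,1),"Fz%.1f"%f[2],"gw%.2f"%s["grip_width"],"j",np.round(s["joints"],2))
E
python3 -c "from cal import *;st()"
```

```text
time_s: 2.35
eef_pos: [126.7, 509.5, 453.3]
ee_rot: [-0.0, 0.643, 0.766, -0.0]
force: [-0.6, 0.6, -0.1]
grip_width: 0.0
grip_force: 0.0
t2.35 cab [270.4 284.8] z453.3 toolx-ex deg 0.06 Fcab [0.7 0.4] Fz-0.1 gw0.00 j [1.1  0.28 0.98 0.   1.88 0.93]
```

```bash
python3 -m pendant '-0.034 0.0312 0 0; -0.034 0.0312 0 0; -0.034 0.0312 0 0; -0.034 0.0312 0 0; -0.034 0.0312 0 0; -0.034 0.0312 0 0; -0.034 0.0312 0 0; -0.034 0.0312 0 0; -0.034 0.0312 0 0; -0.034 0.0312 0 0'
python3 -m pendant '0 0 0.03 0; 0 0 0.03 0; 0 0 0.03 0; 0 0 0.03 0; 0 0 0 0'
python3 - <<'E'
from cal import *;st()
import cv2
ims=[viewer.capture(c)["color"][:,:,::-1] for c in("scene","top")]
cv2.imwrite("pics/c1.png",np.hstack([cv2.resize(ims[0][60:310,130:330],None,fx=1.9,fy=1.9),cv2.resize(ims[1][80:330,200:400],None,fx=1.9,fy=1.9)]))
E
```

```text
time_s: 3.6
eef_pos: [493.4, 226.8, 453.3]
ee_rot: [-0.0, 0.642, 0.767, 0.0]
force: [-0.4, 1.1, -0.3]
grip_width: 0.002
grip_force: 0.0
time_s: 4.22
eef_pos: [491.7, 227.8, 331.8]
ee_rot: [-0.001, 0.643, 0.766, -0.002]
force: [0.2, 0.1, 0.4]
grip_width: -0.001
grip_force: 0.0
t4.22 cab [-69.8 -26.4] z331.8 toolx-ex deg 0.14 Fcab [ 0.1 -0.2] Fz0.4 gw-0.00 j [0.22 0.31 1.25 0.   1.59 0.04]
```

View pics/c1.png

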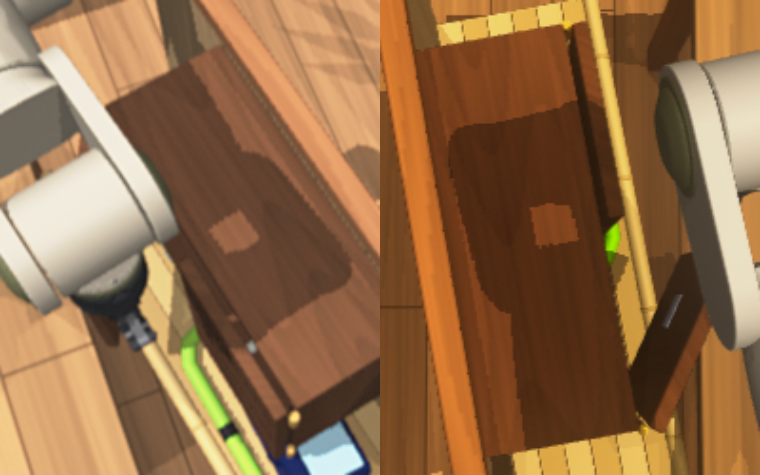

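The fingers hang in front of the right door (scene crop about (135,325)), clear of the left door and below the wrist. Next I'll lower them and approach slowly.

```bash
python3 -m pendant '0 0 0.016 0; 0 0 0.016 0; 0.015 0 0 0; 0.015 0 0 0; 0.01 0 0 0; 0.004 0 0 0; 0.003 0 0 0; 0 0 0 0'; python3 -c "from cal import *;st()"
```

```text
time_s: 5.32
eef_pos: [484.3, 274.2, 301.4]
ee_rot: [0.0, 0.644, 0.765, 0.0]
force: [-0.1, -0.3, 0.0]
grip_width: -0.001
grip_force: 0.0
t5.33 cab [-22.8 -27.1] z301.4 toolx-ex deg -0.03 Fcab [-0.3  0.1] Fz0.0 gw-0.00 j [ 0.3   0.35  1.27 -0.    1.52  0.13]
```

```bash
for i in 1; do python3 -m pendant '0.002 0 0 0; 0.002 0 0 0; 0 0 0 0'; done; python3 -c "from cal import *;st()"
```

```text
time_s: 5.7
eef_pos: [483.6, 278.2, 301.3]
ee_rot: [-0.0, 0.644, 0.765, -0.0]
force: [0.4, -0.1, 0.2]
grip_width: 0.004
grip_force: 0.0
t5.70 cab [-18.7 -27.1] z301.3 toolx-ex deg -0.02 Fcab [-0.2 -0.4] Fz0.2 gw0.00 j [0.31 0.35 1.27 0.   1.53 0.14]
```

```bash
python3 -m pendant '0.0015 0 0 0; 0.0015 0 0 0; 0 0 0 0'; python3 -m pendant '0.0015 0 0 0; 0 0 0 0'; python3 -m pendant '0.0015 0 0 0; 0 0 0 0'; python3 -c "from cal import *;st()"
```

```text
time_s: 6.08
eef_pos: [483.0, 281.2, 301.3]
ee_rot: [0.0, 0.644, 0.765, -0.0]
force: [-0.3, 0.2, -0.7]
grip_width: -0.0
grip_force: 0.0
time_s: 6.32
eef_pos: [482.8, 282.7, 301.3]
ee_rot: [-0.0, 0.644, 0.765, -0.0]
force: [0.4, 0.6, 0.4]
grip_width: 0.002
grip_force: 0.0
time_s: 6.58
eef_pos: [482.6, 284.1, 301.3]
ee_rot: [0.0, 0.644, 0.765, -0.0]
force: [0.2, -0.2, -0.0]
grip_width: -0.006
grip_force: 0.0
t6.58 cab [-12.7 -27.1] z301.3 toolx-ex deg -0.02 Fcab [-0.2 -0.1] Fz-0.0 gw-0.01 j [ 0.32  0.35  1.26 -0.    1.53  0.15]
```

```bash
python3 -m pendant '0.001 0 0 0; 0 0 0 0'|sed -n '2p;4p'; python3 -m pendant '0.001 0 0 0; 0 0 0 0'|sed -n '2p;4p'; python3 -m pendant '0.001 0 0 0; 0 0 0 0'|sed -n '2p;4p';python3 -m pendant '0.001 0 0 0; 0 0 0 0'|sed -n '2p;4p'; python3 -c "from cal import *;st()"
```

```text
eef_pos: [482.4, 285.1, 301.3]
force: [0.3, 0.4, 0.6]
eef_pos: [482.2, 286.1, 301.3]
force: [-0.3, -0.9, 0.1]
eef_pos: [482.1, 286.8, 301.3]
force: [0.1, -2.0, 1.0]
eef_pos: [481.8, 287.6, 301.3]
force: [-0.8, -5.0, 0.4]
t7.58 cab [ -9.1 -27. ] z301.3 toolx-ex deg -0.04 Fcab [-4.8  1.6] Fz0.4 gw0.00 j [ 0.33  0.36  1.26 -0.    1.53  0.16]
```

```bash
python3 -m pendant '0.001 0 0 0; 0 0 0 0'|sed -n '2p;4p'; python3 -m pendant '0.001 0 0 0; 0 0 0 0'|sed -n '2p;4p'; python3 -m pendant '0.001 0 0 0; 0 0 0 0'|sed -n '2p;4p'; python3 -c "from cal import *;st()"
```

```text
eef_pos: [481.6, 288.9, 301.3]
force: [-1.0, -2.0, 0.7]
eef_pos: [481.4, 290.1, 301.2]
force: [-1.1, -3.9, -0.4]
eef_pos: [481.3, 291.0, 301.2]
force: [-1.4, -4.4, -0.5]
t8.32 cab [ -5.7 -27. ] z301.2 toolx-ex deg -0.02 Fcab [-4.1  2.1] Fz-0.5 gw-0.00 j [0.34 0.36 1.25 0.   1.53 0.16]
```

The force peaked at about 5 N and then dropped, so the catch has probably let go. I'll back off now.

```bash
python3 -m pendant '-0.005 0 0 0; -0.01 0 0 0; -0.015 0 0 0; -0.02 0 0 0; -0.02 0 0 0; -0.02 0 0 0; -0.02 0 0 0; 0 0 0 0; 0 0 0 0; 0 0 0 0'
python3 - <<'E'
from cal import *;st()
import cv2
ims=[viewer.capture(c)["color"][:,:,::-1] for c in("scene","top")]
from rig import models
print(models.boxes_of("top","right_door")[:1],models.boxes_of("scene","right_door")[:1],models.boxes_of("top","left_door")[:1])
cv2.imwrite("pics/c2.png",np.hstack([cv2.resize(ims[0][60:310,130:330],None,fx=1.9,fy=1.9),cv2.resize(ims[1][80:330,200:400],None,fx=1.9,fy=1.9)]))
E
```

```text
time_s: 9.57
eef_pos: [500.1, 183.0, 301.3]
ee_rot: [-0.0, 0.643, 0.765, 0.0]
force: [-0.7, -0.0, 0.5]
grip_width: -0.001
grip_force: 0.0
t9.57 cab [-115.3  -27. ] z301.3 toolx-ex deg 0.01 Fcab [0.1 0.6] Fz0.5 gw-0.00 j [ 0.13  0.29  1.35  0.    1.5  -0.04]
[{'at': [563.9, 280.7, 277.0], 'p': 0.67}] [{'at': [572.1, 281.5, 284.1], 'p': 0.56}] [{'at': [348.8, 231.0, 287.9], 'p': 0.79}]
```

View pics/c2.png

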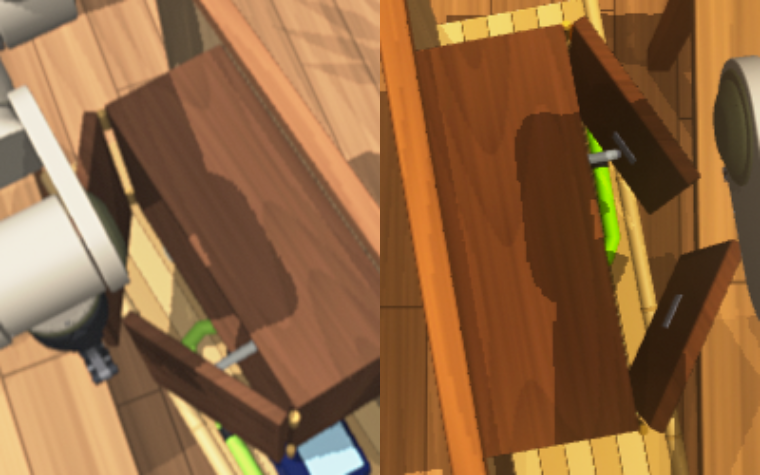

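The right door sprang ajar. Its free tip is at crop pixel (697,178) in the top view and (127,318) in the scene view. The left door hasn't moved. Next I'll locate the tip and work out the ajar angle.

Run:
```python
from cal import *
dt=viewer.capture("top");ds=viewer.capture("scene")
for p in(ray(dt,200+317/1.9,80+178/1.9,333),ray(ds,130+127/1.9,60+318/1.9,333)):
    c=(p[:2]-q)@R; print(c, np.arctan2(16-c[0],c[1]+195), np.hypot(16-c[0],c[1]+195))
```

```text
[-72.92356219 -24.74960098] 0.48133624928150426 192.07446024378004
[-70.57878045 -27.86278404] 0.47795172774106737 188.23053467352358
```

The ajar angle is about 0.42. I'll raise the tool, pass over the door and come down behind its free edge at cab (−20,−30).

```bash
python3 -m pendant '0 0 -0.02 0; 0 0 -0.025 0; 0 0 -0.025 0; 0 0 0 0; 0.024 0.001 0 0; 0.024 0.001 0 0; 0.024 0.001 0 0; 0.023 0 0 0; 0 0 0 0; 0 0 0 0'; python3 -c "from cal import *;st()"
```

```text
time_s: 11.18
eef_pos: [487.0, 276.1, 370.6]
ee_rot: [-0.0, 0.644, 0.765, -0.001]
force: [0.7, 0.5, -0.4]
grip_width: 0.001
grip_force: 0.0
t11.18 cab [-21.3 -30. ] z370.6 toolx-ex deg -0.04 Fcab [ 0.4 -0.7] Fz-0.4 gw0.00 j [ 0.31  0.35  1.1  -0.    1.7   0.13]
```

```bash
python3 -m pendant '0 0 0.015 0; 0 0 0.015 0; 0 0 0.015 0; 0 0 0.015 0; 0 0 0.012 0; 0 0 0 0'
python3 - <<'E'
from cal import *;st()
import cv2
ims=[viewer.capture(c)["color"][:,:,::-1] for c in("scene","top")]
cv2.imwrite("pics/c3.png",np.hstack([cv2.resize(ims[0][60:310,130:330],None,fx=1.9,fy=1.9),cv2.resize(ims[1][80:330,200:400],None,fx=1.9,fy=1.9)]))
E
```

```text
time_s: 11.92
eef_pos: [486.7, 276.6, 298.4]
ee_rot: [-0.0, 0.644, 0.765, -0.001]
force: [-0.4, 0.7, 0.1]
grip_width: 0.0
grip_force: 0.0
t11.93 cab [-20.8 -29.8] z298.4 toolx-ex deg -0.02 Fcab [0.7 0.3] Fz0.1 gw0.00 j [ 0.31  0.36  1.27 -0.    1.52  0.14]
```

View pics/c3.png

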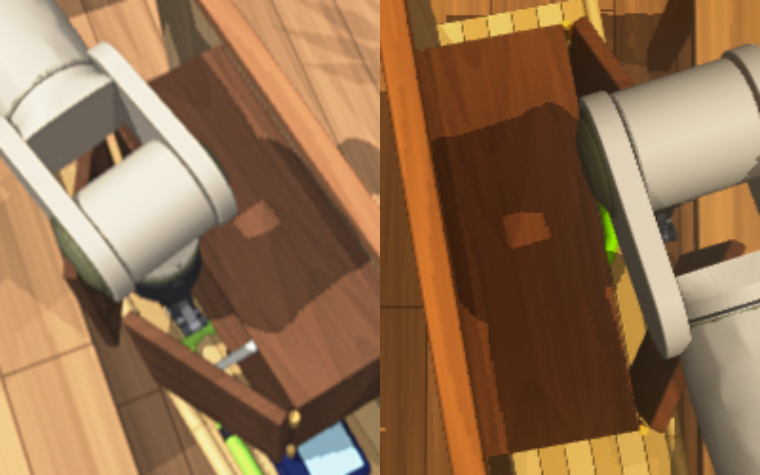

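The fingers are behind the edge, at scene crop (188,325), clear of the plunger and carcass. Now I'll sweep along the arc around the hinge.

```bash
python3 -m pendant '-0.004 0.01 0 0; -0.005 0.011 0 0; -0.0084 0.0035 0 0; -0.0084 0.0035 0 0; -0.0083 0.0035 0 0; 0 0 0 0'; python3 -c "from cal import *;st()"
```

```text
time_s: 12.78
eef_pos: [524.1, 247.8, 299.3]
ee_rot: [0.0, 0.644, 0.765, -0.0]
force: [0.4, 0.3, -0.5]
grip_width: 0.003
grip_force: 0.0
t12.78 cab [-55.6 -61.7] z299.3 toolx-ex deg -0.08 Fcab [ 0.3 -0.4] Fz-0.5 gw0.00 j [ 0.24  0.4   1.2  -0.    1.54  0.07]
```

```bash
python3 -m pendant '-0.0083 0.0055 0 0; -0.0083 0.0055 0 0; -0.0083 0.0055 0 0; -0.007 0.0072 0 0; -0.007 0.0072 0 0; -0.007 0.0072 0 0'; python3 -c "from cal import *;st()"
```

```text
time_s: 13.52
eef_pos: [569.7, 209.4, 299.2]
ee_rot: [-0.0, 0.644, 0.765, -0.0]
force: [-0.7, 1.0, -0.5]
grip_width: 0.002
grip_force: 0.2
t13.53 cab [-101.3 -100.2] z299.2 toolx-ex deg -0.02 Fcab [1.1 0.5] Fz-0.5 gw0.00 j [ 0.16  0.47  1.1  -0.    1.57 -0.01]
```

```bash
python3 -m pendant '-0.0055 0.0084 0 0; -0.0055 0.0084 0 0; -0.0055 0.0084 0 0; -0.0028 0.007 0 0; -0.0028 0.007 0 0; -0.0028 0.007 0 0; -0.0028 0.007 0 0;0 0 0 0'
python3 - <<'E'
from cal import *;st()
import cv2
ims=[viewer.capture(c)["color"][:,:,::-1] for c in("scene","top")]
cv2.imwrite("pics/c4.png",np.hstack([cv2.resize(ims[0][100:350,130:330],None,fx=1.9,fy=1.9),cv2.resize(ims[1][60:310,220:420],None,fx=1.9,fy=1.9)]))
E
```

```text
time_s: 14.52
eef_pos: [626.8, 191.4, 299.0]
ee_rot: [-0.0, 0.644, 0.765, -0.0]
force: [-0.4, -0.1, 0.2]
grip_width: -0.002
grip_force: 0.0
t14.53 cab [-128.8 -153.2] z299.0 toolx-ex deg -0.05 Fcab [-0.1  0.4] Fz0.2 gw-0.00 j [ 0.12  0.59  0.91 -0.    1.64 -0.05]
```

View pics/c4.png

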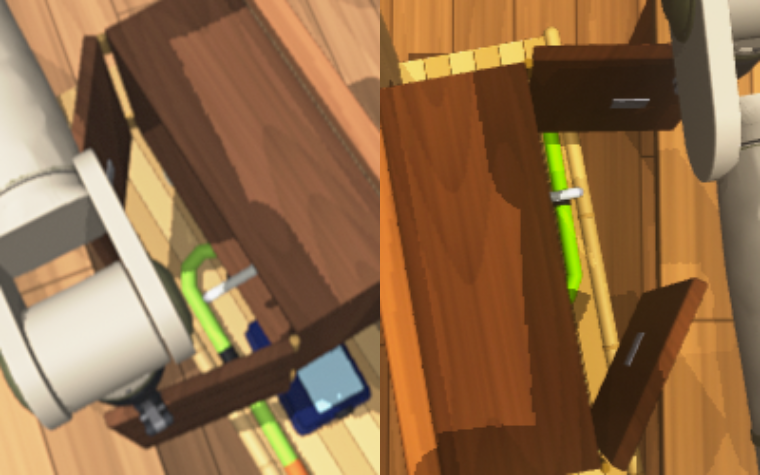

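The door is at about 1.4 rad: its top edge in the top crop is level at row 45, and at square it would rise about 10°. I'll finish the last part slowly.

```bash
python3 -m pendant '-0.0015 0.006 0 0; -0.0015 0.006 0 0; -0.001 0.006 0 0; -0.001 0.004 0 0; 0 0.003 0 0; 0 0 0 0; 0 0 0 0'; python3 -m pendant '0 -0.01 0 0; 0 -0.02 0 0; 0 -0.03 0 0; 0 0 -0.03 0; 0 0 -0.04 0; 0 0 -0.04 0; -0.01 -0.04 0 0; -0.02 -0.04 0 0; -0.02 -0.04 0 0; 0 0 0 0'
python3 - <<'E'
from cal import *;st()
import cv2
d=viewer.capture("top")
ims=[viewer.capture("scene")["color"][:,:,::-1],d["color"][:,:,::-1]]
cv2.imwrite("pics/c5.png",np.hstack([cv2.resize(ims[0][100:350,130:330],None,fx=1.9,fy=1.9),cv2.resize(ims[1][60:310,220:420],None,fx=1.9,fy=1.9)]))
E
```

```text
time_s: 15.5
eef_pos: [651.8, 191.0, 299.3]
ee_rot: [0.0, 0.644, 0.765, 0.0]
force: [-0.4, -0.1, 0.1]
grip_width: -0.003
grip_force: 0.0
time_s: 16.75
eef_pos: [481.3, 110.0, 410.5]
ee_rot: [0.001, 0.644, 0.765, 0.001]
force: [-0.1, -0.0, 0.0]
grip_width: 0.0
grip_force: 0.0
t16.75 cab [-184.     4.1] z410.5 toolx-ex deg -0.11 Fcab [0.  0.1] Fz0.0 gw0.00 j [-0.01  0.19  1.2  -0.    1.75 -0.18]
```

View pics/c5.png

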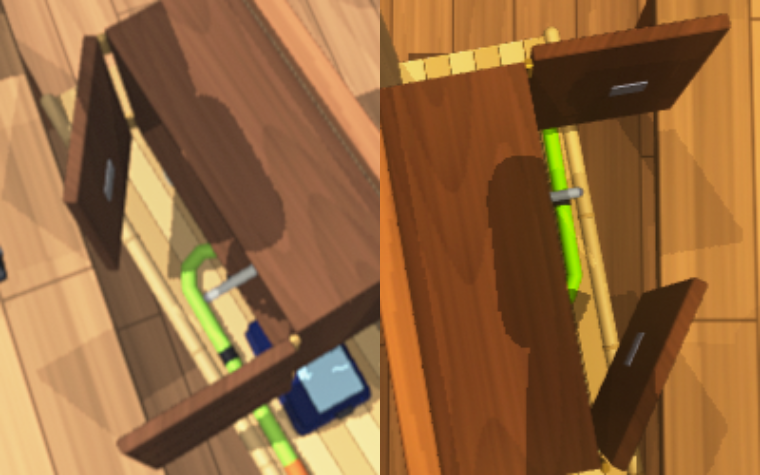

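In the top view the right door's inner edge runs from (535,60) to (725,27), a rise of about 10°, so it stands square to the cabinet front. The left door and the shelf things are unchanged, and the robot is clear.

```bash
python3 -c "from rig import ctrl;print(ctrl.finish_job())"
```

```text
the job is handed in; nothing more can be done
None
```

I pressed the right-hand door until its catch let go (about 5 N), let it spring ajar, then pushed it from behind its free edge until it stood about square to the cabinet front. In the last pictures the left-hand door and the shelf things in view looked unmoved and the robot was clear; I handed the job in at about 17 s.

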